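# Rack the paint-test boards by thickness and close the keeper

### The arm

A 6-joint arm with a two-finger parallel gripper is mounted at the origin on the work surface. World frame = base frame: x ahead of the robot, y to its left, z up, the work surface at z = 0. Lengths are in m, angles in rad, forces in N, time in s.
With the tool pointing down it reaches from about 0.375 to 0.975 m from the base axis. Payload 3.8 kg.
Tool frame: the origin (TCP) lies at the very end of the fingers, on their centre line; the grasp point (between the pads) lies 19 mm behind it; z points along the fingers, y is the direction in which the jaws open and shut (so a half turn about z gives the same grasp; the last joint's range is limited). The gripper opens to 85 mm and grips with 20 to 120 N. Pads are 22 mm wide; open, the fingers measure 114 mm over their backs; the gripper's body (76 mm by 85 mm) begins 54 mm behind the grasp point. The pads swing forward as they close: fully open they stand 13 mm farther back than shut.
Start: joints at [-1.265, 0.264, 1.604, -0, 1.274, -0.037], TCP at [0.227, -0.636, 0.231] pointing down, gripper open.
Joint ranges: [-2.63, 2.63], [-0.94, 2.18], [0.31, 2.57], [-1.31, 4.45], [0, 2.66], [-2.55, 2.55]. Speed limits (rad/s): [2.57, 2.57, 3.14, 3.14, 3.14, 3.14].

### API

Orientations are given as a rotation vector (axis times angle).
In Python, from workcell import bot, viewer gives the robot as it stands.
- The arm moves only by the tool jog_arm, never from a script. Its argument "motion" is a list of rows, each an object of numbers: "dx", "dy", "dz": the shift along the world's x, y, z in cm; "turn": the turn about the world's z in rad. A call has 1 to 12 rows; each row shifts and turns the commanded pose from where the row before left it; what a row does not reach is not made up. A row lasts 1/12 s, in which the tool goes at most 41.7 mm and 7.16 degrees, less where a joint would pass 70% of its speed; a pose out of reach is approached as far as the arm can. A call is refused whole if a number of a shift passes 4.17 or a number of a turn 0.125, either way. A call with a gripper value outside its range is refused whole. "fingers" is the finger opening in cm, from 0 to 8.54, set as the call begins (left out, the last holds). The fingers move at their own pace and stop on an object; "grip_force" is the grip in N (left out, the last holds). Time passes only in rows, so rows that do not move let the fingers close. It gives the time, the measured TCP pose, the force and the opening at its end, in the units of the state.
- bot.read_state(): the state, without advancing time (a new reading comes with each control period).
- viewer.read_camera(name): name is "side" or "top" or "wrist"; returns (picture, depth): 384x512x3 uint8, red, green, blue; 384x512 float32, m along the optical axis (not along the pixel's ray), 0 where there is no reading.
- viewer.camera_info(name): a dict with "vertical_fov" (degrees; the focal length in pixels is half the picture's height over the tangent of half this angle, whatever the lens; pixels are square), "cx", "cy" (the principal point, pixels), "R" (3x3) and "t" (3): a world point X has camera coordinates R X + t. Camera axes: x right, y down, z forward; pixel columns grow to the right and rows downward; lengths in m; the calibration is good to about 2 mm. A picture is of the moment at which its call begins: read the wrist's pose just before it. camera_info takes no time and is no camera call; for the wrist camera it gives the pose at the moment of the call.
- bot.finish_job(): hands the job in, once; it reports no verdict.
The state is a dict: "time": time; "q": joint angles; "joint_vel": joint speeds; "joint_torque": joint torques, N m; "tool_pos": TCP position; "tcp_rot": TCP orientation; "wrist_force": force on the tool from outside, world axes, zero at the start; "torque": the same for the moment, N m; "width": opening from 0.0 (shut) to 1.0 (fully open).
Only numpy, scipy, OpenCV 4.12 (cv2) and the standard library are available. Lean on these libraries where they do the work, as an engineer would, in place of code of your own. Each camera call takes 0.05 s, during which the arm holds its last target. There are 200 camera calls.

### The job

Load the two painted test boards from their stands into the white slotted rack, each upright and pushed fully down into the slot whose width matches its thickness: the thin teal board in the narrowest of the three slots, the thicker pink one in the middle width, leaving the widest slot empty. Once both are in, swing the keeper bar with the orange handle all the way over the boards' tops until it meets its stop, and let go. Leave the spray cans, the tape roll and the sanding block where they are.

Things in the scene. Friction and masses are not known exactly. Their poses are not given: they have to be found in the camera images.
- board_teal: Flat plywood paint-test board with teal painted faces and teal top edge, 8 mm thick, 70 mm long, 110 mm tall; loose, upright in its grooved wooden stand at the start. Origin: centre of the bottom edge; x along the 70 mm length, y across the 8 mm thickness, z up. Its bottom sits 6 mm above the table at the start, 24 mm deep in the stand (stand 90 x 52 x 30 mm tall, fixed). It may be gripped across its thickness from above, and either face may point either way.
- board_pink: Flat plywood paint-test board with pink painted faces and pink top edge, 14 mm thick, 70 mm long, 110 mm tall; loose, upright in its grooved wooden stand at the start. Origin: centre of the bottom edge; x along the 70 mm length, y across the 14 mm thickness, z up. Its bottom sits 6 mm above the table at the start, 24 mm deep in the stand (stand 90 x 52 x 30 mm tall, fixed). It may be gripped across its thickness from above, and either face may point either way.
- slot_narrow: White block fixed on the rack, 94 x 54 x 50 mm tall, with one straight upright slot open at the top: slot 11 mm wide (along y), 82 mm long (along x), 44 mm deep, with a 4 mm chamfer round its mouth. Origin: centre of the block's underside, 12 mm above the table; slot floor 6 mm above the origin, mouth 50 mm above it; z up. The three blocks stand side by side 60 mm apart along y, in an order that changes; all share the rack's yaw.
- slot_middle: White block fixed on the rack, 94 x 54 x 50 mm tall, with one straight upright slot open at the top: slot 17 mm wide (along y), 82 mm long (along x), 44 mm deep, with a 4 mm chamfer round its mouth. Origin: centre of the block's underside, 12 mm above the table; slot floor 6 mm above the origin, mouth 50 mm above it; z up. The three blocks stand side by side 60 mm apart along y, in an order that changes; all share the rack's yaw.
- slot_wide: White block fixed on the rack, 94 x 54 x 50 mm tall, with one straight upright slot open at the top: slot 23 mm wide (along y), 82 mm long (along x), 44 mm deep, with a 4 mm chamfer round its mouth. Origin: centre of the block's underside, 12 mm above the table; slot floor 6 mm above the origin, mouth 50 mm above it; z up. The three blocks stand side by side 60 mm apart along y, in an order that changes; all share the rack's yaw.
- rack: The rack's wooden base, 150 x 214 x 12 mm tall, fixed to the table, carrying the three slotted blocks and the keeper. Origin: centre of the underside, at table height; the block in the middle of the row stands over it; y runs along the row of blocks, x towards the keeper hinge, z up.
- rack_hinge (a point): Middle of the keeper's hinge axis: 60 mm from the rack's origin along its x, 65 mm above the table; the hinge axis is along the rack's y, at the far (+x) side of the blocks.
- keeper_grip (a point): Centre of the orange handle of the keeper: a round bar 16 mm in diameter, 44 mm long, lying along the rack's y, 134 mm from the rack's middle on its +y end, outside the blocks, 93 mm from the hinge axis. The keeper is a steel bail: a 10 mm bar along the rack's y on two arms; its handle may be pinched from above or pushed. The handle turns with the bail.
- keeper (a joint): Angle of the keeper in rad: 0 is closed (bar over the middle of the boards' tops, handle centre at rack x = 0 and 136 mm above the table, against its stop, 3 mm clear of seated boards); it grows to 2.0 as the bail swings up and back to the rack's +x side. From angle q the handle is at rack x = 60 + 93 cos(2.272 - q) mm, height 65 + 93 sin(2.272 - q) mm. Stiff hinge (about 0.15 N m): it stays where it is left. It starts open at 1.5 to 1.9.
- can_lime: Spray can with lime-green cap and band, 66 mm in diameter, 144 mm tall, standing; origin at the centre of its underside. Bystander.
- can_pink: Spray can with pink cap and band, 66 mm in diameter, 144 mm tall, standing; origin at the centre of its underside. Bystander.
- tape: Yellow roll of tape lying flat, 90 mm in diameter, 24 mm tall; origin at the centre of its underside. Bystander.
- sanding_block: Cork sanding block 100 x 55 x 30 mm tall; origin at the centre of its underside. Bystander.
Not all that is in view belongs to the job. What is shaped like the board_pink but yellow is not meant. Leave any purple look-alike of the board_teal alone.

How it is judged:
On the way, in this order (a step that is already met when the one before it is completed fails the run):
1. both boards fully down in their matching slots, the keeper still open (z of board_teal in the frame of slot_narrow between 0.003 and 0.01 m and x of board_teal in the frame of slot_narrow between -0.008 and 0.008 m and y of board_teal in the frame of slot_narrow between -0.004 and 0.004 m and angle between each of board_teal, board_pink's own z axis and vertical below 0.1 rad and z of board_pink in the frame of slot_middle between 0.003 and 0.01 m and x of board_pink in the frame of slot_middle between -0.008 and 0.008 m and y of board_pink in the frame of slot_middle between -0.004 and 0.004 m and value of joint keeper above 0.9 rad), for 0.2 s.
2. the keeper swung over to its stop (value of joint keeper below 0.1 rad), for 0.2 s.
At the end, for the whole second after the job is handed in: Teal board in the narrow slot, pink in the middle-width one: bottom edge within 4 mm of the slot floor, upright within 0.1 rad, centred within 8 mm along and 4 mm across, at rest (under 0.02 m/s); keeper closed (below 0.1 rad) (z of board_teal in the frame of slot_narrow between 0.003 and 0.01 m and x of board_teal in the frame of slot_narrow between -0.008 and 0.008 m and y of board_teal in the frame of slot_narrow between -0.004 and 0.004 m and angle between each of board_teal, board_pink's own z axis and vertical below 0.1 rad and z of board_pink in the frame of slot_middle between 0.003 and 0.01 m and x of board_pink in the frame of slot_middle between -0.008 and 0.008 m and y of board_pink in the frame of slot_middle between -0.004 and 0.004 m and value of joint keeper below 0.1 rad and linear speed of each of board_teal, board_pink below 0.02 m/s); the robot touches nothing.
It fails at once if the can lime is pushed more than 30 mm or tipped (distance of can_lime from where it was at the start of the episode above 0.03 m or angle between can_lime's own z axis and vertical above 0.4 rad).
It fails at once if the can pink is pushed more than 30 mm or tipped (distance of can_pink from where it was at the start of the episode above 0.03 m or angle between can_pink's own z axis and vertical above 0.4 rad).
It fails at once if the tape is pushed more than 30 mm or tipped (distance of tape from where it was at the start of the episode above 0.03 m or angle between tape's own z axis and vertical above 0.4 rad).
It fails at once if the sanding block is pushed more than 30 mm or tipped (distance of sanding_block from where it was at the start of the episode above 0.03 m or angle between sanding_block's own z axis and vertical above 0.4 rad).
It also fails if it takes over 72 s, if anything falls off the work surface, if the arm or the gripper's body presses on something with over 40 N, if the wrist force passes 120 N, or if a joint passes its speed limit or range.

## Working session

There is one attempt and no reset: what is moved stays moved. The work goes in short steps, Python scripts to look and compute and a tool call to move; the robot and the scene stay as the last step left them, time stands still between calls to the robot, and variables do not carry over. Pictures are saved under pics/ and viewed, about 8 in all and at most 12, crops included, and the job is handed in when it is done.

Besides the shell and the picture viewer there is one more tool, called after ">>>" as name(argument=value, ...) on one line, values as JSON. jog_arm: Moves the arm, as the interface text tells. Its arguments: {"type":"object","properties":{"motion":{"type":"array"},"fingers":{"type":"number"},"grip_force":{"type":"number"}},"required":["motion"]}

```bash
mkdir -p pics; ls
cat > h.py <<'E'
import numpy as np, cv2
from workcell import bot, viewer
def grab(n):
    info=viewer.camera_info(n); im,d=viewer.read_camera(n); return im,d,info
def save(im,n): cv2.imwrite('pics/'+n+'.png',cv2.cvtColor(im,cv2.COLOR_RGB2BGR))
def pts(d,info):
    h,w=d.shape; f=h/2/np.tan(np.radians(info['vertical_fov'])/2)
    v,u=np.mgrid[:h,:w]
    c=np.stack([(u-info['cx'])/f*d,(v-info['cy'])/f*d,d],-1)
    return (c-np.array(info['t']))@np.array(info['R'])
E
python3 - <<'E'
from h import *
for n in('top','side'):
    im,d,i=grab(n); save(im,n+'0'); np.savez('pics/'+n+'0.npz',im=im,d=d,P=pts(d,i)); print(n,i,(d==0).mean())
print(bot.read_state())
E
```

```text
pics
top {'vertical_fov': 51.47362075749421, 'cx': 248.89377897697756, 'cy': 189.71676232656716, 'R': array([[ 0.0037368 , -0.99999121, -0.00190163],
       [-0.99488986, -0.00352585, -0.1009046 ],
       [ 0.10089701,  0.00226898, -0.99489429]]), 't': array([0.03930673, 0.49225404, 1.31524816])} 0.004130045572916667
side {'vertical_fov': 46.389468232506864, 'cx': 258.8061689835463, 'cy': 197.55148623931612, 'R': array([[-0.68254183, -0.73076848,  0.01068057],
       [-0.48384444,  0.44086409, -0.75599829],
       [ 0.54775104, -0.52116819, -0.65448645]]), 't': array([0.35048406, 0.31761413, 1.23373576])} 0.0037333170572916665
{'time': 0.1, 'q': array([-1.26490241e+00,  2.64689615e-01,  1.60522159e+00, -1.12501794e-05,
        1.27370607e+00, -3.68913381e-02]), 'joint_vel': array([-0.00192966,  0.000766  , -0.00341121, -0.0002795 ,  0.00112051,
       -0.0009776 ]), 'joint_torque': array([-5.03190095e-04, -5.16705751e+01, -3.68593168e+01, -2.12027417e-04,
        6.25982400e-03, -2.34563430e-05]), 'tool_pos': array([ 0.22667873, -0.63510658,  0.23008713]), 'tcp_rot': array([-3.09358624e+00, -5.35476664e-01,  4.42918939e-04]), 'wrist_force': array([ 1.01614794, -0.41344028, -0.11515129]), 'torque': array([0.00406342, 0.0355319 , 0.01826347]), 'width': 0.9999626340138819}
```

View pics/top0.png

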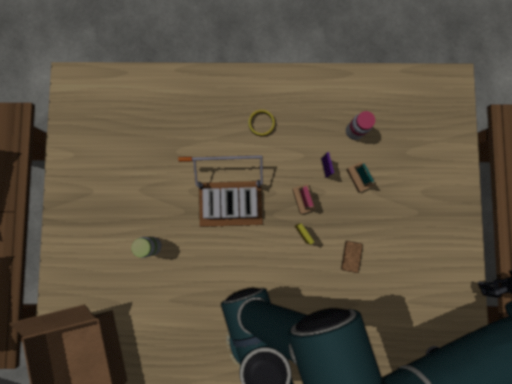

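View pics/side0.png

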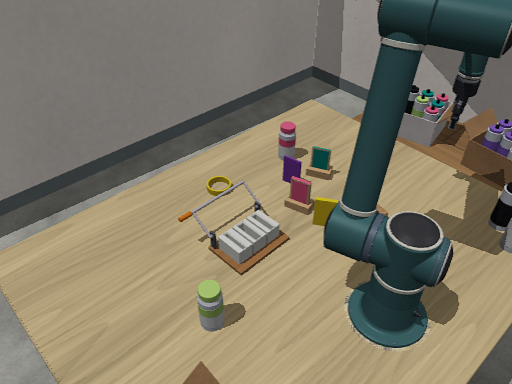

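The top view shows the rack near px (231,203), the keeper handle at (186,159), the pink board at (306,200) and the teal board at (363,177). The purple look-alike is at (327,165) and the yellow one at (305,234). Next I'll get coarse positions from depth.

Run:
```python
from h import *
z=np.load('pics/top0.npz'); im,P=z['im'],z['P']
hsv=cv2.cvtColor(im,cv2.COLOR_RGB2HSV)
H,S,V=[hsv[...,k].astype(int) for k in range(3)]
Z=P[...,2]
u=np.arange(512)[None]; v=np.arange(384)[:,None]
def rep(n,m,zr):
    m=m&(Z>zr[0])&(Z<zr[1]); q=P[m]
    if len(q)<3: print(n,len(q));return
    r=cv2.minAreaRect((q[:,:2]*1000).astype(np.float32)); print(n,len(q),q.mean(0).round(3),np.round(r[0],1),np.round(r[1],1),round(r[2],1))
box=lambda a,b,c,d:(u>=a)&(u<=b)&(v>=c)&(v<=d)
rep('teal',box(345,385,155,195)&(Z>.09),(.09,.14))
rep('tealstand',box(340,390,155,200),(.02,.04))
rep('pink',box(290,320,180,218),(.09,.14))
rep('pinkstand',box(285,325,180,220),(.02,.04))
rep('purple',box(315,340,145,185),(.03,.14))
rep('yellow',box(292,320,215,250),(.03,.14))
rep('white',box(195,270,175,230)&(S<60),(.05,.075))
rep('base',box(190,275,170,235),(.006,.03))
rep('orange',box(170,196,150,168)&(S>120),(.05,.3))
rep('bail',box(170,275,150,168),(.05,.3))
rep('cork',box(335,370,235,275),(.015,.05))
rep('lime',box(125,175,230,262),(.12,.16))
rep('pinkcan',box(340,385,105,140),(.12,.16))
rep('tape',box(245,280,105,140),(.015,.04))
big=cv2.resize(im[165:235,185:330],None,fx=5.5,fy=5.5,interpolation=cv2.INTER_CUBIC); save(cv2.convertScaleAbs(big,alpha=1.4),'crop')
```

```text
teal 114 [ 0.539 -0.331  0.11 ] [ 540.  -332.1] [69.4 10.5] 25.4
tealstand 260 [ 0.535 -0.323  0.03 ] [ 539.7 -331.1] [88.7 52.6] 26.7
pink 130 [ 0.463 -0.14   0.114] [ 464.  -141.3] [69.6 14.9] 16.9
pinkstand 240 [ 0.461 -0.135  0.03 ] [ 464.4 -141.6] [89.7 52.9] 16.6
purple 177 [ 0.571 -0.212  0.084] [ 572.2 -213.8] [69.2  9.6] 12.6
yellow 162 [ 0.348 -0.132  0.096] [ 348.  -133.9] [69.4 14.7] 34.2
white 1080 [0.449 0.11  0.061] [458.9 106.6] [117.1 214.9] 2.8
base 1613 [0.443 0.101 0.013] [447.6  99.1] [214.5 286.6] 0.2
orange 66 [0.58  0.244 0.122] [580.7 243.9] [14.6 42.3] 6.6
bail 332 [0.582 0.137 0.118] [573.2 133.6] [ 38.8 262. ] 0.5
cork 520 [ 0.273 -0.297  0.029] [ 272.5 -298.6] [ 56.7 100. ] 80.3
lime 309 [0.305 0.368 0.142] [304.1 369.5] [55.3 57.2] 30.1
pinkcan 298 [ 0.7   -0.32   0.142] [ 702.6 -321.5] [55.2 55.9] 45.3
tape 177 [0.727 0.002 0.023] [727.6   2.2] [85.9 88.1] 89.6
```

View pics/crop.png

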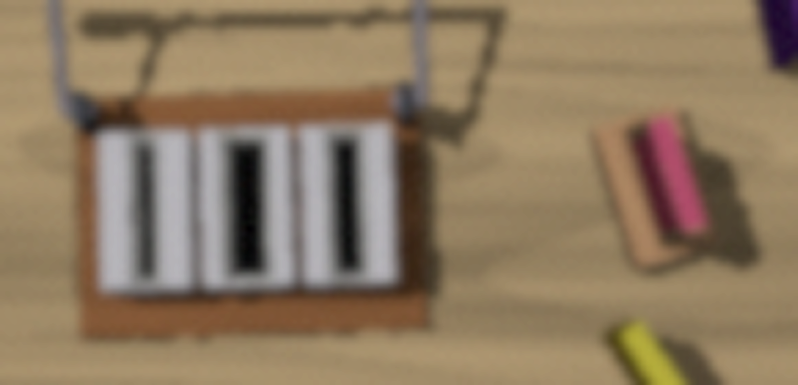

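Going by the widths in the crop, the order along +y is middle-width (right, -y), wide (centre), narrow (left, +y). I'll refine the rack pose next.

Run:
```python
from h import *
z=np.load('pics/top0.npz'); im,P=z['im'],z['P']; Z=P[...,2]; g=im.mean(-1)
u=np.arange(512)[None]; v=np.arange(384)[:,None]
b=(u>198)&(u<264)&(v>184)&(v<222)
def rect(q): return [np.round(a,1) for a in cv2.minAreaRect((q*1000).astype(np.float32))]
m=b&(abs(Z-.062)<.004); print('top',m.sum(),rect(P[m][:,:2]))
# slots: dark pixels cast on plane z=.060
i=viewer.camera_info('top'); R=np.array(i['R']);t=np.array(i['t']); C=-R.T@t; f=192/np.tan(np.radians(i['vertical_fov'])/2)
vv,uu=np.mgrid[:384,:512]; ray=np.stack([(uu-i['cx'])/f,(vv-i['cy'])/f,uu*0+1.],-1)@R
W=C+ray*((.062-C[2])/ray[...,2])[...,None]
dk=(b&(g<60)).astype(np.uint8); n,l,s,c=cv2.connectedComponentsWithStats(dk)
for k in range(1,n):
    if s[k,4]>25: q=W[l==k][:,:2]; print(s[k],q.mean(0).round(4),rect(q))
tm=b&(Z>.056)&(Z<.068); print(Z[tm].mean())
w=(b&(g>100)).astype(np.uint8); q=W[w>0][:,:2]; print('white',rect(q))
```

```text
top 878 [array([449.6, 106.9]), array([183.2, 104.2]), np.float64(89.2)]
[199 185  13   6  45] [0.4986 0.1881] [array([495.1, 184.8]), array([16.5, 39.4]), np.float64(0.2)]
[207 185  57  36 386] [0.4265 0.0382] [array([446.5,  85.8]), array([114.3, 182.3]), np.float64(0.2)]
[227 191   6  24 141] [0.4465 0.1042] [array([446.3, 104.1]), array([75.2, 16.3]), np.float64(0.5)]
[246 190   4  24  93] [0.4493 0.0454] [array([449.8,  45.4]), array([75.2,  9.8]), np.float64(0.2)]
[210 192   3  23  51] [0.4461 0.1642] [array([444.5, 164.4]), array([71.9,  6.5]), np.float64(0.8)]
0.061364405786976405
white [array([448. , 105.2]), array([ 92.9, 172.5]), np.float64(2.1)]
```

>>> jog_arm(motion=[{"dx": 2.6,"dy": 2.53,"turn": 0.01},{"dx": 2.6,"dy": 2.53,"turn": 0.01},{"dx": 2.6,"dy": 2.53,"turn": 0.01},{"dx": 2.6,"dy": 2.53,"turn": 0.01},{"dx": 2.6,"dy": 2.53,"turn": 0.01},{"dx": 2.6,"dy": 2.53,"turn": 0.01},{"dx": 2.6,"dy": 2.53,"turn": 0.01},{"dx": 2.6,"dy": 2.53,"turn": 0.01},{"dx": 2.6,"dy": 2.53,"turn": 0.01},{"dx": 2.6,"dy": 2.53,"turn": 0.01},{"dx": 2.6,"dy": 2.53,"turn": 0.01},{"dx": 2.6,"dy": 2.53,"turn": 0.01}])

```text
validation failed for argument at $.mo...
```

>>> jog_arm(motion=[{},{},{}])

```text
validation failed for argument at $.mo...
```

```bash
cat >> h.py <<'E'
from scipy.spatial.transform import Rotation as Ro
def jaw(s): y=Ro.from_rotvec(s['tcp_rot']).apply([0,1,0]); return np.degrees(np.arctan2(y[1],y[0]))%180
def rect(q): return [np.round(a,1) for a in cv2.minAreaRect((q[:,:2]*1000).astype(np.float32))]
E
python3 - <<'E'
from h import *
s=bot.read_state(); im,d,i=grab('wrist'); P=pts(d,i); save(im,'w1')
print(s['time'],s['tool_pos'],jaw(s)); print(i)
Z=P[...,2]; near=np.hypot(P[...,0]-.54,P[...,1]+.331)<.06
m=near&(abs(Z-.116)<.005); print('top',m.sum(),rect(P[m]),P[m].mean(0))
m=near&(abs(Z-.03)<.005); print('stand',m.sum(),rect(P[m]))
E
```

```text
0.1 [ 0.22667873 -0.63510658  0.23008713] 109.64034117997363
{'vertical_fov': 63.754901360442844, 'cx': 255.26705761918993, 'cy': 184.4121235603694, 'R': array([[ 0.33568959, -0.9419719 , -0.00119699],
       [-0.90776666, -0.3238387 ,  0.26662367],
       [-0.25153964, -0.08841621, -0.96379997]]), 't': array([-0.67372413, -0.03509881,  0.37800113])}
top 0 [array([0., 0.]), array([0., 0.]), np.float64(0.0)] [nan nan nan]
stand 0 [array([0., 0.]), array([0., 0.]), np.float64(0.0)]<stdin>:5: RuntimeWarning: Mean of empty slice.
  ret = um.true_divide(
```

View pics/w1.png

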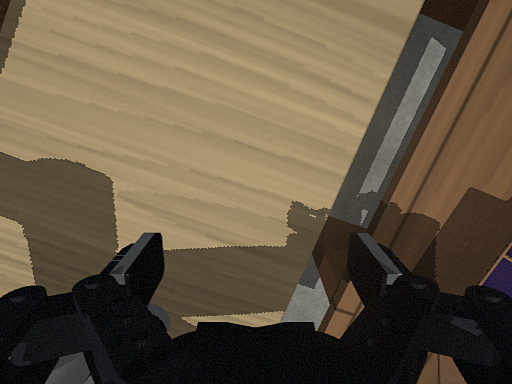

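The move was refused, and the picture shows only the table edge and the open fingers (tips at about (150,245) and (365,245)). I'll retry with all four keys in every row.

>>> jog_arm(motion=[{"dx": 2.6,"dy": 2.53,"dz": 0,"turn": 0.01},{"dx": 2.6,"dy": 2.53,"dz": 0,"turn": 0.01},{"dx": 2.6,"dy": 2.53,"dz": 0,"turn": 0.01},{"dx": 2.6,"dy": 2.53,"dz": 0,"turn": 0.01},{"dx": 2.6,"dy": 2.53,"dz": 0,"turn": 0.01},{"dx": 2.6,"dy": 2.53,"dz": 0,"turn": 0.01},{"dx": 2.6,"dy": 2.53,"dz": 0,"turn": 0.01},{"dx": 2.6,"dy": 2.53,"dz": 0,"turn": 0.01},{"dx": 2.6,"dy": 2.53,"dz": 0,"turn": 0.01},{"dx": 2.6,"dy": 2.53,"dz": 0,"turn": 0.01},{"dx": 2.6,"dy": 2.53,"dz": 0,"turn": 0.01},{"dx": 2.6,"dy": 2.53,"dz": 0,"turn": 0.01}])

```text
time: 1.15
tool_pos: [0.5397, -0.3305, 0.2309]
tcp_rot: [-3.057, -0.721, 0.001]
wrist_force: [0.7, -1.0, 0.2]
width: 0.997
```

```bash
cat > w.py <<'E'
from h import *
import sys
s=bot.read_state(); im,d,i=grab('wrist'); P=pts(d,i); save(im,sys.argv[1])
print(s['time'],s['tool_pos'],jaw(s))
x,y=float(sys.argv[2]),float(sys.argv[3])
Z=P[...,2]; near=np.hypot(P[...,0]-x,P[...,1]-y)<.06
for n,h in(('top',.116),('stand',.03)):
    m=near&(abs(Z-h)<.004); print(n,m.sum(),rect(P[m]) if m.sum() else '',P[m].mean(0))
E
python3 w.py w2 .54 -.331
```

```text
1.15 [ 0.53973104 -0.33050637  0.2309323 ] 116.54703834035959
top 754 [array([ 538.8, -332.8]), array([70.4,  8. ]), np.float64(26.4)] [ 0.54028452 -0.33177179  0.11644254]
stand 2909 [array([ 539. , -332.7]), array([89.9, 52. ]), np.float64(26.4)] [ 0.54147626 -0.33132177  0.03010483]
```

View pics/w2.png

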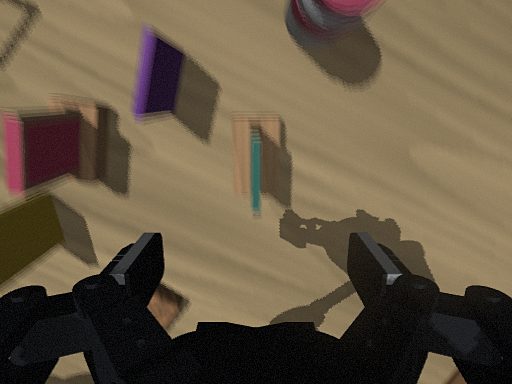

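The teal board's top edge is sharp at px (256,175), yaw 26.4°, and the jaws are at 116.5°, so they line up. I'll descend and grip.

>>> jog_arm(motion=[{"dx": -0.08,"dy": -0.22,"dz": -2.0,"turn": 0},{"dx": 0,"dy": 0,"dz": -3.0,"turn": 0},{"dx": 0,"dy": 0,"dz": -3.0,"turn": 0},{"dx": 0,"dy": 0,"dz": -3.0,"turn": 0},{"dx": 0,"dy": 0,"dz": -2.5,"turn": 0},{"dx": 0,"dy": 0,"dz": -1.6,"turn": 0},{"dx": 0,"dy": 0,"dz": 0,"turn": 0},{"dx": 0,"dy": 0,"dz": 0,"turn": 0}])

```text
time: 1.87
tool_pos: [0.5369, -0.3338, 0.0789]
tcp_rot: [-3.055, -0.72, 0.004]
wrist_force: [0.6, -0.5, 1.3]
width: 1.001
```

>>> jog_arm(motion=[{"dx": 0,"dy": 0,"dz": 0,"turn": 0},{"dx": 0,"dy": 0,"dz": 0,"turn": 0},{"dx": 0,"dy": 0,"dz": 0,"turn": 0},{"dx": 0,"dy": 0,"dz": 0,"turn": 0},{"dx": 0,"dy": 0,"dz": 0,"turn": 0},{"dx": 0,"dy": 0,"dz": 0,"turn": 0},{"dx": 0,"dy": 0,"dz": 0,"turn": 0},{"dx": 0,"dy": 0,"dz": 0,"turn": 0},{"dx": 0,"dy": 0,"dz": 0,"turn": 0},{"dx": 0,"dy": 0,"dz": 0,"turn": 0}], fingers=0, grip_force=40)

```text
time: 2.7
tool_pos: [0.5383, -0.3344, 0.0809]
tcp_rot: [3.058, 0.72, 0.001]
wrist_force: [-1.5, 0.7, 5.9]
width: 0.09
```

>>> jog_arm(motion=[{"dx": 0,"dy": 0,"dz": 1.0,"turn": 0},{"dx": 0,"dy": 0,"dz": 2.0,"turn": 0},{"dx": 0,"dy": 0,"dz": 3.0,"turn": 0},{"dx": 0,"dy": 0,"dz": 3.5,"turn": 0},{"dx": 0,"dy": 0,"dz": 3.5,"turn": 0},{"dx": 0,"dy": 0,"dz": 3.0,"turn": 0},{"dx": 0,"dy": 0,"dz": 1.0,"turn": 0},{"dx": 0,"dy": 0,"dz": 0,"turn": 0}])

```text
time: 3.37
tool_pos: [0.54, -0.3357, 0.255]
tcp_rot: [3.052, 0.719, 0.008]
wrist_force: [-0.2, -0.3, -0.1]
width: 0.086
```

>>> jog_arm(motion=[{"dx": -0.75,"dy": 2.5,"dz": 0,"turn": -0.036},{"dx": -0.75,"dy": 4.0,"dz": 0,"turn": -0.036},{"dx": -0.75,"dy": 4.0,"dz": 0,"turn": -0.036},{"dx": -0.75,"dy": 4.0,"dz": 0,"turn": -0.036},{"dx": -0.75,"dy": 4.0,"dz": 0,"turn": -0.036},{"dx": -0.75,"dy": 4.0,"dz": 0,"turn": -0.036},{"dx": -0.75,"dy": 4.0,"dz": 0,"turn": -0.036},{"dx": -0.75,"dy": 4.0,"dz": 0,"turn": -0.036},{"dx": -0.75,"dy": 4.0,"dz": 0,"turn": -0.036},{"dx": -0.75,"dy": 4.0,"dz": 0,"turn": -0.036},{"dx": -0.75,"dy": 4.0,"dz": 0,"turn": -0.036},{"dx": -0.75,"dy": 2.5,"dz": 0,"turn": -0.036}])

```text
time: 4.37
tool_pos: [0.4457, 0.1185, 0.2476]
tcp_rot: [-3.141, -0.048, 0.006]
wrist_force: [0.3, -0.1, -1.5]
width: 0.084
```

>>> jog_arm(motion=[{"dx": 0,"dy": 0,"dz": 0,"turn": 0},{"dx": 0,"dy": 0,"dz": 0,"turn": 0},{"dx": 0,"dy": 0,"dz": 0,"turn": 0}])

```text
time: 4.62
tool_pos: [0.4472, 0.1151, 0.2485]
tcp_rot: [3.14, 0.05, -0.004]
wrist_force: [0.4, -0.6, -0.4]
width: 0.086
```

Run:
```python
from h import *
s=bot.read_state(); im,d,i=grab('wrist'); P=pts(d,i); save(im,'w3'); np.savez('pics/w3.npz',im=im,P=P,d=d)
print(s['time'],s['tool_pos'],jaw(s),s['width'])
Z=P[...,2]
m=(abs(Z-.062)<.003)&(P[...,0]>.39)&(P[...,0]<.505)&(P[...,1]>0)&(P[...,1]<.21)
print(m.sum(),rect(P[m]))
```

```text
4.6167 [0.44723669 0.11512359 0.24845729] 91.83105666892175 0.08611046877713743
8572 [array([450.2, 107.5]), array([186.5, 108. ]), np.float64(89.6)]
```

View pics/w3.png

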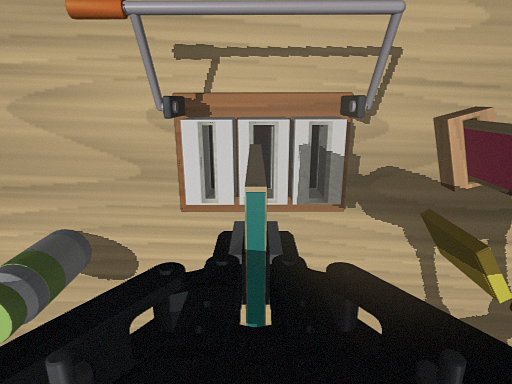

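The picture shows the rack sharply: slots at px (208,160), (263,140) and (319,160), the left narrow and the right middle width. The teal board hangs straight in the jaws. Now block poses by depth components.

```bash
cat > rk.py <<'E'
from h import *
def blocks(P):
    Z=P[...,2]
    m=(abs(Z-.062)<.0025)&(P[...,0]>.38)&(P[...,0]<.51)&(P[...,1]>0)&(P[...,1]<.21)
    n,l,s,c=cv2.connectedComponentsWithStats(m.astype(np.uint8),connectivity=4)
    for k in range(1,n):
        if s[k,4]>300: print(s[k],c[k].round(0),rect(P[l==k]),P[l==k].mean(0).round(4))
E
python3 - <<'E'
from rk import *
z=np.load('pics/w3.npz'); P=z['P']; blocks(P)
# held board
q=P[(z['d']>0)&(P[...,2]>.12)&(P[...,2]<.2)]
E
```

```text
[ 238  119   52   86 2080] [266. 157.] [array([446.3, 106.1]), array([94.2, 54.1]), np.float64(2.0)] [0.4527 0.1036 0.062 ]
[ 293  119   54   86 2942] [319. 161.] [array([448.3,  46.1]), array([94.4, 54.5]), np.float64(2.1)] [0.45   0.0462 0.062 ]
[ 181  120   53   85 3288] [208. 161.] [array([444. , 166.2]), array([93.5, 54.5]), np.float64(1.9)] [0.4459 0.1662 0.062 ]
```

Run:
```python
from h import *
z=np.load('pics/w3.npz'); P=z['P']; Z=P[...,2]
m=np.zeros(Z.shape,bool); m[140:325,235:280]=1
for a,b in((.175,.195),(.195,.22),(.22,.25),(.25,.278),(.278,.30)):
    q=P[m&(Z>a)&(Z<b)]; print(a,len(q),q.mean(0).round(4) if len(q) else '',q.min(0).round(4) if len(q) else '',q.max(0).round(4) if len(q) else '')
q=P[m&(Z>.275)]; print(rect(q),Z[m].max())
```

```text
0.175 48 [0.4832 0.116  0.1866] [0.483  0.1122 0.1752] [0.4834 0.1198 0.1947]
0.195 92 [0.4833 0.1163 0.2087] [0.483  0.1123 0.1967] [0.4835 0.1202 0.2199]
0.22 174 [0.4834 0.1163 0.2365] [0.483  0.1123 0.2201] [0.4837 0.1202 0.2498]
0.25 845 [0.4666 0.1151 0.2659] [0.4535 0.1041 0.25  ] [0.4839 0.1253 0.278 ]
0.278 4372 [0.4546 0.1152 0.2858] [0.4232 0.1061 0.278 ] [0.4839 0.1237 0.3   ]
[array([468.3, 113.7]), array([17.9, 90.4]), np.float64(83.9)] 0.39107665416525145
```

The board centre sits at TCP (+1.1, 0) mm. I need dx -0.43 and dy +5.1, then the descent.

>>> jog_arm(motion=[{"dx": -0.13,"dy": 1.5,"dz": 0,"turn": 0.003},{"dx": -0.15,"dy": 2.0,"dz": -1.0,"turn": 0},{"dx": -0.15,"dy": 1.6,"dz": -2.0,"turn": 0},{"dx": 0,"dy": 0,"dz": -2.5,"turn": 0},{"dx": 0,"dy": 0,"dz": -2.5,"turn": 0},{"dx": 0,"dy": 0,"dz": -1.5,"turn": 0},{"dx": 0,"dy": 0,"dz": -0.6,"turn": 0},{"dx": 0,"dy": 0,"dz": 0,"turn": 0},{"dx": 0,"dy": 0,"dz": 0,"turn": 0},{"dx": 0,"dy": 0,"dz": 0,"turn": 0}])

```text
time: 5.5
tool_pos: [0.4451, 0.1664, 0.1507]
tcp_rot: [-3.141, -0.051, -0.004]
wrist_force: [-0.1, -0.7, -1.0]
width: 0.089
```

Run:
```python
from rk import *
s=bot.read_state(); im,d,i=grab('wrist'); P=pts(d,i); Z=P[...,2]
print(s['time'],s['tool_pos'],jaw(s)); blocks(P)
p=s['tool_pos']; zb=p[2]-.075
m=(abs(P[...,1]-p[1])<.012)&(P[...,0]>p[0]+.02)&(P[...,0]<p[0]+.045)&(Z>zb+.002)&(Z<zb+.07); q=P[m]
print(len(q),q.mean(0),q.min(0),q.max(0))
```

```text
5.5 [0.44512337 0.16641973 0.15065432] 91.87410712099137
[ 219  128   73  103 5003] [255. 174.] [array([450.1, 166.5]), array([82.4, 54.2]), np.float64(2.0)] [0.456  0.1667 0.0621]
[ 296  128   77  116 4717] [333. 184.] [array([446.4, 106.1]), array([94. , 54.8]), np.float64(2.0)] [0.4491 0.1062 0.062 ]
[ 368  128   86  116 5605] [410. 185.] [array([448.5,  46.3]), array([93.9, 55.6]), np.float64(2.1)] [0.4507 0.0465 0.062 ]
266 [0.48133577 0.16762586 0.11763898] [0.48096106 0.16363478 0.07773901] [0.48166288 0.1715777  0.14559033]
```

>>> jog_arm(motion=[{"dx": -0.2,"dy": -0.01,"dz": -0.5,"turn": 0.002},{"dx": 0,"dy": 0,"dz": -0.6,"turn": 0},{"dx": 0,"dy": 0,"dz": -0.6,"turn": 0},{"dx": 0,"dy": 0,"dz": -0.6,"turn": 0},{"dx": 0,"dy": 0,"dz": -0.6,"turn": 0},{"dx": 0,"dy": 0,"dz": -0.6,"turn": 0},{"dx": 0,"dy": 0,"dz": -0.6,"turn": 0},{"dx": 0,"dy": 0,"dz": -0.6,"turn": 0},{"dx": 0,"dy": 0,"dz": -0.4,"turn": 0},{"dx": 0,"dy": 0,"dz": -0.3,"turn": 0},{"dx": 0,"dy": 0,"dz": 0,"turn": 0},{"dx": 0,"dy": 0,"dz": 0,"turn": 0}])

```text
time: 6.55
tool_pos: [0.4417, 0.1666, 0.0951]
tcp_rot: [3.141, 0.056, -0.0]
wrist_force: [0.3, -0.2, 0.2]
width: 0.086
```

>>> jog_arm(motion=[{"dx": 0,"dy": 0,"dz": -0.2,"turn": 0},{"dx": 0,"dy": 0,"dz": -0.1,"turn": 0},{"dx": 0,"dy": 0,"dz": 0,"turn": 0},{"dx": 0,"dy": 0,"dz": 0,"turn": 0}])

```text
time: 6.88
tool_pos: [0.4423, 0.1667, 0.0928]
tcp_rot: [-3.141, -0.056, -0.002]
wrist_force: [0.5, -0.4, 3.1]
width: 0.084
```

>>> jog_arm(motion=[{"dx": 0,"dy": 0,"dz": 0,"turn": 0},{"dx": 0,"dy": 0,"dz": 0,"turn": 0},{"dx": 0,"dy": 0,"dz": 0,"turn": 0},{"dx": 0,"dy": 0,"dz": 0,"turn": 0},{"dx": 0,"dy": 0,"dz": 0,"turn": 0},{"dx": 0,"dy": 0,"dz": 0,"turn": 0}], fingers=4.5)

```text
time: 7.38
tool_pos: [0.4417, 0.1666, 0.0922]
tcp_rot: [3.141, 0.056, -0.0]
wrist_force: [0.3, 0.0, 0.2]
width: 0.525
```

>>> jog_arm(motion=[{"dx": 0,"dy": 0,"dz": 1.0,"turn": 0},{"dx": 0,"dy": 0,"dz": 2.5,"turn": 0},{"dx": 0,"dy": 0,"dz": 3.0,"turn": 0},{"dx": 0,"dy": 0,"dz": 3.0,"turn": 0},{"dx": 0,"dy": 0,"dz": 3.0,"turn": 0},{"dx": 0,"dy": 0,"dz": 1.3,"turn": 0},{"dx": 0,"dy": 0,"dz": 0,"turn": 0},{"dx": 0,"dy": 0,"dz": 0,"turn": 0}])

```text
time: 8.05
tool_pos: [0.4424, 0.1668, 0.2317]
tcp_rot: [-3.14, -0.056, -0.004]
wrist_force: [-0.4, -0.2, -0.5]
width: 0.528
```

Run:
```python
from rk import *
s=bot.read_state(); im,d,i=grab('wrist'); P=pts(d,i); Z=P[...,2]
print(s['time'],s['tool_pos'],jaw(s))
m=np.zeros(Z.shape,bool); m=(abs(Z-.128)<.01)&(abs(P[...,1]-.166)<.025)&(abs(P[...,0]-.444)<.06)
q=P[m]; print(len(q),rect(q),q.mean(0),np.percentile(q[:,2],[5,50,95]))
```

```text
8.05 [0.44241656 0.16677602 0.23169589] 92.04921931156575
836 [array([443.6, 166.8]), array([70.5,  7.7]), np.float64(2.2)] [0.44491717 0.16673962 0.12828863] [0.12716717 0.12835724 0.1295474 ]
```

The teal board is seated (top at 0.128, centred). Pink next.

>>> jog_arm(motion=[{"dx": 0.2,"dy": -2.0,"dz": 0,"turn": 0.025},{"dx": 0.2,"dy": -3.5,"dz": 0,"turn": 0.025},{"dx": 0.2,"dy": -3.5,"dz": 0,"turn": 0.025},{"dx": 0.2,"dy": -3.5,"dz": 0,"turn": 0.025},{"dx": 0.2,"dy": -3.5,"dz": 0,"turn": 0.025},{"dx": 0.2,"dy": -3.5,"dz": 0,"turn": 0.025},{"dx": 0.2,"dy": -3.5,"dz": 0,"turn": 0.026},{"dx": 0.2,"dy": -3.5,"dz": 0,"turn": 0.027},{"dx": 0.3,"dy": -2.8,"dz": 0,"turn": 0.027},{"dx": 0.26,"dy": -1.5,"dz": 0,"turn": 0.026},{"dx": 0,"dy": 0,"dz": 0,"turn": 0},{"dx": 0,"dy": 0,"dz": 0,"turn": 0}], fingers=8.5)

```text
time: 9.1
tool_pos: [0.4621, -0.1415, 0.2282]
tcp_rot: [-3.106, -0.452, 0.005]
wrist_force: [-0.1, 0.4, -0.4]
width: 0.993
```

```bash
python3 w.py w4 .464 -.1415
```

```text
9.1 [ 0.46209053 -0.14152965  0.22819731] 106.56019751351712
top 1316 [array([ 462.8, -141.4]), array([70.2, 13.7]), np.float64(17.0)] [ 0.46428616 -0.14124661  0.1164479 ]
stand 2471 [array([ 463. , -141.8]), array([89.1, 52. ]), np.float64(16.9)] [ 0.46652635 -0.14098844  0.030187  ]
```

>>> jog_arm(motion=[{"dx": 0.05,"dy": 0,"dz": -1.8,"turn": 0.006},{"dx": 0,"dy": 0,"dz": -3.0,"turn": 0},{"dx": 0,"dy": 0,"dz": -3.0,"turn": 0},{"dx": 0,"dy": 0,"dz": -3.0,"turn": 0},{"dx": 0,"dy": 0,"dz": -2.5,"turn": 0},{"dx": 0,"dy": 0,"dz": -1.5,"turn": 0},{"dx": 0,"dy": 0,"dz": 0,"turn": 0},{"dx": 0,"dy": 0,"dz": 0,"turn": 0}])

```text
time: 9.82
tool_pos: [0.4626, -0.1398, 0.0811]
tcp_rot: [-3.105, -0.468, 0.005]
wrist_force: [0.5, 0.8, -0.2]
width: 0.995
```

>>> jog_arm(motion=[{"dx": 0,"dy": 0,"dz": 0,"turn": 0},{"dx": 0,"dy": 0,"dz": 0,"turn": 0},{"dx": 0,"dy": 0,"dz": 0,"turn": 0},{"dx": 0,"dy": 0,"dz": 0,"turn": 0},{"dx": 0,"dy": 0,"dz": 0,"turn": 0},{"dx": 0,"dy": 0,"dz": 0,"turn": 0},{"dx": 0,"dy": 0,"dz": 0,"turn": 0},{"dx": 0,"dy": 0,"dz": 0,"turn": 0},{"dx": 0,"dy": 0,"dz": 0,"turn": 0},{"dx": 0,"dy": 0,"dz": 0,"turn": 0}], fingers=0, grip_force=40)

```text
time: 10.65
tool_pos: [0.4644, -0.1417, 0.083]
tcp_rot: [3.106, 0.466, 0.002]
wrist_force: [-0.7, -0.1, 6.4]
width: 0.156
```

>>> jog_arm(motion=[{"dx": 0,"dy": 0,"dz": 1.0,"turn": 0},{"dx": 0,"dy": 0,"dz": 2.0,"turn": 0},{"dx": 0,"dy": 0,"dz": 3.0,"turn": 0},{"dx": 0,"dy": 0,"dz": 3.0,"turn": 0},{"dx": 0,"dy": 0,"dz": 3.0,"turn": 0},{"dx": 0,"dy": 0,"dz": 1.5,"turn": 0},{"dx": 0,"dy": 0,"dz": 0.5,"turn": 0},{"dx": 0,"dy": 0,"dz": 0,"turn": 0}])

```text
time: 11.32
tool_pos: [0.4646, -0.1417, 0.2238]
tcp_rot: [3.105, 0.466, 0.004]
wrist_force: [-0.4, 0.0, -1.0]
width: 0.157
```

>>> jog_arm(motion=[{"dx": -0.2,"dy": 2.0,"dz": 0,"turn": -0.037},{"dx": -0.3,"dy": 3.3,"dz": 0,"turn": -0.037},{"dx": -0.3,"dy": 3.5,"dz": 0,"turn": -0.037},{"dx": -0.3,"dy": 3.5,"dz": 0,"turn": -0.037},{"dx": -0.2,"dy": 3.5,"dz": 0,"turn": -0.037},{"dx": -0.2,"dy": 2.0,"dz": 0,"turn": -0.037},{"dx": -0.1,"dy": 1.0,"dz": -1.0,"turn": -0.037},{"dx": 0,"dy": 0,"dz": -2.5,"turn": 0},{"dx": 0,"dy": 0,"dz": -2.5,"turn": 0},{"dx": 0,"dy": 0,"dz": -1.0,"turn": 0},{"dx": 0,"dy": 0,"dz": 0,"turn": 0},{"dx": 0,"dy": 0,"dz": 0,"turn": 0}])

```text
time: 12.32
tool_pos: [0.4466, 0.0464, 0.1509]
tcp_rot: [3.141, 0.06, -0.006]
wrist_force: [0.2, 0.3, -1.1]
width: 0.161
```

Run:
```python
from rk import *
s=bot.read_state(); im,d,i=grab('wrist'); P=pts(d,i); Z=P[...,2]
print(s['time'],s['tool_pos'],jaw(s)); blocks(P)
p=s['tool_pos']; zb=p[2]-.075
m=(abs(P[...,1]-p[1])<.015)&(P[...,0]>p[0]+.02)&(P[...,0]<p[0]+.045)&(Z>zb+.002)&(Z<zb+.07); q=P[m]
print(len(q),q.mean(0),q.min(0),q.max(0))
```

```text
12.3167 [0.44656744 0.0463637  0.15086381] 92.20565736245531
[  57  123   86  117 3843] [114. 172.] [array([444.3, 166.2]), array([94.2, 55.4]), np.float64(2.1)] [0.4533 0.1552 0.0619]
[ 138  123   78  117 4680] [178. 180.] [array([446.5, 106.5]), array([94. , 54.7]), np.float64(2.0)] [0.4494 0.1068 0.0619]
[ 219  123   74  108 4002] [255. 167.] [array([452.8,  46.5]), array([85.5, 54.1]), np.float64(2.0)] [0.4619 0.0469 0.0621]
509 [0.47997315 0.04761719 0.1180661 ] [0.47930862 0.04064291 0.07815807] [0.48055302 0.05461727 0.14581876]
```

>>> jog_arm(motion=[{"dx": 0.33,"dy": 0,"dz": -0.4,"turn": -0.003},{"dx": 0,"dy": 0,"dz": -0.6,"turn": 0},{"dx": 0,"dy": 0,"dz": -0.6,"turn": 0},{"dx": 0,"dy": 0,"dz": -0.6,"turn": 0},{"dx": 0,"dy": 0,"dz": -0.6,"turn": 0},{"dx": 0,"dy": 0,"dz": -0.6,"turn": 0},{"dx": 0,"dy": 0,"dz": -0.6,"turn": 0},{"dx": 0,"dy": 0,"dz": -0.6,"turn": 0},{"dx": 0,"dy": 0,"dz": -0.4,"turn": 0},{"dx": 0,"dy": 0,"dz": -0.3,"turn": 0},{"dx": 0,"dy": 0,"dz": -0.2,"turn": 0},{"dx": 0,"dy": 0,"dz": 0,"turn": 0}])

```text
time: 13.37
tool_pos: [0.4509, 0.0466, 0.0968]
tcp_rot: [3.141, 0.056, -0.001]
wrist_force: [-0.4, 0.3, 0.2]
width: 0.159
```

>>> jog_arm(motion=[{"dx": 0,"dy": 0,"dz": -0.1,"turn": 0},{"dx": 0,"dy": 0,"dz": 0,"turn": 0},{"dx": 0,"dy": 0,"dz": 0,"turn": 0}])

```text
time: 13.62
tool_pos: [0.4514, 0.0466, 0.0966]
tcp_rot: [-3.141, -0.056, -0.001]
wrist_force: [-0.3, -0.0, -0.4]
width: 0.158
```

>>> jog_arm(motion=[{"dx": 0,"dy": 0,"dz": -0.15,"turn": 0},{"dx": 0,"dy": 0,"dz": -0.05,"turn": 0},{"dx": 0,"dy": 0,"dz": 0,"turn": 0},{"dx": 0,"dy": 0,"dz": 0,"turn": 0}])

```text
time: 13.95
tool_pos: [0.4517, 0.0466, 0.095]
tcp_rot: [-3.141, -0.056, -0.002]
wrist_force: [-0.5, 1.0, 4.2]
width: 0.158
```

>>> jog_arm(motion=[{"dx": 0,"dy": 0,"dz": 0,"turn": 0},{"dx": 0,"dy": 0,"dz": 0,"turn": 0},{"dx": 0,"dy": 0,"dz": 0,"turn": 0},{"dx": 0,"dy": 0,"dz": 0,"turn": 0},{"dx": 0,"dy": 0,"dz": 0,"turn": 0},{"dx": 0,"dy": 0,"dz": 0,"turn": 0}], fingers=5)

```text
time: 14.45
tool_pos: [0.4511, 0.0466, 0.0941]
tcp_rot: [3.141, 0.056, -0.0]
wrist_force: [1.0, 1.5, -0.0]
width: 0.583
```

>>> jog_arm(motion=[{"dx": 0,"dy": 0,"dz": 1.0,"turn": 0},{"dx": 0,"dy": 0,"dz": 2.5,"turn": 0},{"dx": 0,"dy": 0,"dz": 3.0,"turn": 0},{"dx": 0,"dy": 0,"dz": 3.0,"turn": 0},{"dx": 0,"dy": 0,"dz": 3.0,"turn": 0},{"dx": 0,"dy": 2.0,"dz": 3.0,"turn": 0},{"dx": 0,"dy": 3.0,"dz": 1.5,"turn": 0},{"dx": 0,"dy": 0,"dz": 0,"turn": 0},{"dx": 0,"dy": 0,"dz": 0,"turn": 0}])

```text
time: 15.2
tool_pos: [0.452, 0.0976, 0.2665]
tcp_rot: [-3.141, -0.06, -0.006]
wrist_force: [0.3, 0.9, -0.1]
width: 0.586
```

```bash
cat > chk.py <<'E'
from h import *
import sys
s=bot.read_state(); im,d,i=grab(sys.argv[1]); P=pts(d,i); Z=P[...,2]; save(im,sys.argv[2])
print(s['time'],s['tool_pos'],jaw(s))
for n,x,y in(('teal',.444,.1662),('pink',.4484,.0462)):
    m=(abs(Z-.130)<.012)&(abs(P[...,1]-y)<.02)&(abs(P[...,0]-x)<.06); q=P[m]
    if len(q): print(n,len(q),rect(q),np.percentile(q[:,2],[5,50,95]).round(4))
hsv=cv2.cvtColor(im,cv2.COLOR_RGB2HSV); m=(hsv[...,0]<14)&(hsv[...,1]>190)&(P[...,1]>.19)&(P[...,1]<.29)&(Z>.08)&(Z<.2); q=P[m]
if len(q): print('orange',len(q),q.mean(0),q.min(0),q.max(0))
E
python3 chk.py wrist w5; python3 chk.py top t5
```

```text
15.2 [0.452004   0.0976209  0.26652497] 92.1980332765316
teal 814 [array([443.6, 166.4]), array([70.1,  9. ]), np.float64(1.7)] [0.1203 0.128  0.1295]
pink 1231 [array([450.3,  46.5]), array([70.4, 14.8]), np.float64(2.1)] [0.1227 0.1284 0.1296]
orange 521 [0.57716621 0.24234933 0.12136609] [0.57095442 0.22272873 0.11364403] [0.58611251 0.26524427 0.12560449]
15.25 [0.45112353 0.09676847 0.26489556] 92.14029004714433
teal 25 [array([425.9, 164.3]), array([27.8,  6.2]), np.float64(2.4)] [0.1203 0.1261 0.1301]
orange 16 [0.57900915 0.23904203 0.12345596] [0.57570333 0.22914216 0.11947119] [0.5821006  0.25487914 0.12927664]
```

View pics/w5.png

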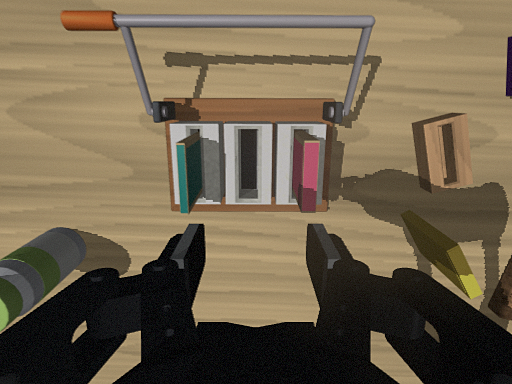

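Both boards are seated, with tops at 0.128. Viewed in the picture: teal at px (188,170) in the left slot, pink at (306,170) in the right, orange handle at (90,20). The handle is at rack x≈136.5 mm, so q≈1.67. I'll push it with closed fingers from the +x side, following its arc.

>>> jog_arm(motion=[{"dx": 1.5,"dy": 1.4,"dz": 0,"turn": 0},{"dx": 2.0,"dy": 1.9,"dz": 0,"turn": 0},{"dx": 2.5,"dy": 2.2,"dz": 0,"turn": 0},{"dx": 2.5,"dy": 2.2,"dz": 0,"turn": 0},{"dx": 2.5,"dy": 2.2,"dz": 0,"turn": 0},{"dx": 2.5,"dy": 2.2,"dz": 0,"turn": 0},{"dx": 2.0,"dy": 1.9,"dz": 0,"turn": 0},{"dx": 1.0,"dy": 1.1,"dz": 0,"turn": 0},{"dx": 0,"dy": 0,"dz": 0,"turn": 0},{"dx": 0,"dy": 0,"dz": 0,"turn": 0}], fingers=0)

```text
time: 16.13
tool_pos: [0.6157, 0.2465, 0.2619]
tcp_rot: [3.139, 0.056, -0.006]
wrist_force: [-0.2, -0.7, -0.1]
width: 0.003
```

>>> jog_arm(motion=[{"dx": 0,"dy": 0,"dz": -2.0,"turn": 0},{"dx": 0,"dy": 0,"dz": -3.0,"turn": 0},{"dx": 0,"dy": 0,"dz": -3.0,"turn": 0},{"dx": 0,"dy": 0,"dz": -3.0,"turn": 0},{"dx": 0,"dy": 0,"dz": -3.0,"turn": 0},{"dx": 0,"dy": 0,"dz": -2.0,"turn": 0},{"dx": 0,"dy": 0,"dz": -1.0,"turn": 0},{"dx": 0,"dy": 0,"dz": 0,"turn": 0},{"dx": 0,"dy": 0,"dz": 0,"turn": 0}])

```text
time: 16.88
tool_pos: [0.6157, 0.2466, 0.0944]
tcp_rot: [3.141, 0.055, -0.001]
wrist_force: [0.6, 0.3, -0.4]
width: -0.0
```

>>> jog_arm(motion=[{"dx": -0.9,"dy": -0.03,"dz": 0,"turn": 0},{"dx": -0.9,"dy": -0.03,"dz": 0,"turn": 0},{"dx": -0.6,"dy": -0.02,"dz": 0.6,"turn": 0},{"dx": -0.6,"dy": -0.02,"dz": 0.7,"turn": 0},{"dx": -0.7,"dy": -0.02,"dz": 0.7,"turn": 0},{"dx": -0.8,"dy": -0.03,"dz": 0.5,"turn": 0},{"dx": -0.8,"dy": -0.03,"dz": 0.5,"turn": 0},{"dx": -0.8,"dy": -0.03,"dz": 0.4,"turn": 0},{"dx": 0,"dy": 0,"dz": 0,"turn": 0},{"dx": 0,"dy": 0,"dz": 0,"turn": 0}])

```text
time: 17.72
tool_pos: [0.5567, 0.2463, 0.1312]
tcp_rot: [-3.139, -0.057, -0.009]
wrist_force: [3.6, -0.1, 1.7]
width: 0.001
```

```bash
python3 chk.py side s6 | grep -v teal
python3 - <<'E'
import cv2; im=cv2.imread('pics/s6.png')[140:280,150:340]; cv2.imwrite('pics/s6c.png',cv2.resize(im,None,fx=3,fy=3,interpolation=cv2.INTER_CUBIC))
E
```

```text
17.7167 [0.55669754 0.24627509 0.13116148] 92.0806683785484
pink 118 [array([451.3,  47.3]), array([73.5, 17.8]), np.float64(3.1)] [0.1192 0.1275 0.1312]
orange 31 [0.53533937 0.24242963 0.15560748] [0.52856697 0.22239735 0.15013558] [0.54478951 0.26342619 0.16162653]
```

View pics/s6c.png

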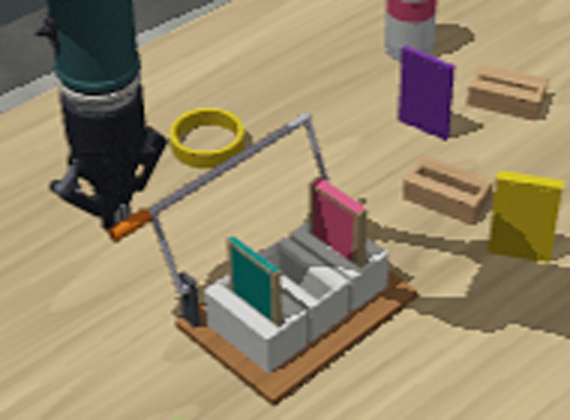

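The push is working: the handle at crop px (130,222) is resting on the fingers and rising. I'll continue along the arc.

>>> jog_arm(motion=[{"dx": -0.9,"dy": -0.03,"dz": 0.3,"turn": 0},{"dx": -0.9,"dy": -0.03,"dz": 0.2,"turn": 0},{"dx": -0.9,"dy": -0.03,"dz": 0.1,"turn": 0},{"dx": -0.9,"dy": -0.03,"dz": 0,"turn": 0},{"dx": -0.9,"dy": -0.03,"dz": -0.1,"turn": 0},{"dx": -0.9,"dy": -0.03,"dz": -0.1,"turn": 0},{"dx": -0.8,"dy": -0.03,"dz": -0.3,"turn": 0},{"dx": -0.8,"dy": -0.03,"dz": -0.4,"turn": 0},{"dx": -0.8,"dy": -0.03,"dz": -0.4,"turn": 0},{"dx": -0.6,"dy": -0.02,"dz": -0.4,"turn": 0},{"dx": -0.4,"dy": -0.01,"dz": -0.2,"turn": 0},{"dx": 0,"dy": 0,"dz": 0,"turn": 0}])

```text
time: 18.77
tool_pos: [0.4653, 0.242, 0.1139]
tcp_rot: [3.14, 0.057, -0.004]
wrist_force: [-0.4, -0.6, -1.1]
width: -0.006
```

```bash
python3 chk.py side s7 | grep -v teal
```

```text
18.7667 [0.46529936 0.24203179 0.11393473] 92.06860117285794
pink 110 [array([451.7,  45.8]), array([68.5, 35.8]), np.float64(17.7)] [0.1193 0.1284 0.1407]
orange 32 [0.44313853 0.23886673 0.14263947] [0.43706981 0.21706615 0.13167068] [0.45036196 0.26229988 0.1491038 ]
```

>>> jog_arm(motion=[{"dx": -0.2,"dy": 0,"dz": -0.1,"turn": 0},{"dx": -0.2,"dy": 0,"dz": -0.1,"turn": 0},{"dx": -0.1,"dy": 0,"dz": 0,"turn": 0},{"dx": 0,"dy": 0,"dz": 0,"turn": 0}])

```text
time: 19.15
tool_pos: [0.4625, 0.2424, 0.1132]
tcp_rot: [-3.141, -0.056, -0.001]
wrist_force: [2.5, 0.1, -2.4]
width: 0.0
```

>>> jog_arm(motion=[{"dx": -0.2,"dy": 0,"dz": 0,"turn": 0},{"dx": -0.1,"dy": 0,"dz": 0,"turn": 0},{"dx": 0,"dy": 0,"dz": 0,"turn": 0}])

```text
time: 19.4
tool_pos: [0.4612, 0.2425, 0.1136]
tcp_rot: [-3.141, -0.057, -0.007]
wrist_force: [7.7, 0.1, -5.6]
width: -0.0
```

>>> jog_arm(motion=[{"dx": -0.15,"dy": 0,"dz": 0,"turn": 0},{"dx": 0,"dy": 0,"dz": 0,"turn": 0},{"dx": 0,"dy": 0,"dz": 0,"turn": 0}])

```text
time: 19.65
tool_pos: [0.4612, 0.2426, 0.1137]
tcp_rot: [-3.14, -0.057, -0.012]
wrist_force: [11.8, -0.4, -9.2]
width: -0.002
```

```bash
python3 chk.py side s8 | grep -v teal
```

```text
19.65 [0.461179   0.24256332 0.11372258] 92.07810111896761
pink 123 [array([449.8,  45.1]), array([37.6, 69.7]), np.float64(75.4)] [0.1195 0.1296 0.1406]
orange 30 [0.43979237 0.23879997 0.13993266] [0.43445409 0.21955483 0.13189264] [0.44646695 0.26221034 0.14567005]
```

The TCP has stopped advancing while the force rises to 12 N, so the keeper is at its stop. I'll retreat and check.

>>> jog_arm(motion=[{"dx": 0.7,"dy": 0,"dz": 0,"turn": 0},{"dx": 1.5,"dy": 0.05,"dz": 0,"turn": 0},{"dx": 2.0,"dy": 0.05,"dz": 0,"turn": 0},{"dx": 0,"dy": 0,"dz": 2.0,"turn": 0},{"dx": 0,"dy": 0,"dz": 3.0,"turn": 0},{"dx": 0,"dy": -2.0,"dz": 3.5,"turn": 0},{"dx": -1.5,"dy": -3.5,"dz": 3.5,"turn": 0},{"dx": -2.0,"dy": -3.5,"dz": 3.0,"turn": 0},{"dx": -1.0,"dy": -3.0,"dz": 2.0,"turn": 0},{"dx": 0,"dy": 0,"dz": 0,"turn": 0},{"dx": 0,"dy": 0,"dz": 0,"turn": 0},{"dx": 0,"dy": 0,"dz": 0,"turn": 0}])

```text
time: 20.7
tool_pos: [0.4606, 0.1364, 0.2712]
tcp_rot: [-3.14, -0.055, 0.001]
wrist_force: [0.3, -0.6, -0.2]
width: -0.002
```

```bash
python3 chk.py wrist w9; python3 chk.py side s9
```

```text
20.7 [0.46064548 0.13642903 0.27116117] 92.00856539959423
teal 1007 [array([444.2, 166.4]), array([38.4, 64.4]), np.float64(64.8)] [0.123  0.1292 0.1413]
pink 1502 [array([450.1,  46. ]), array([38.9, 70.1]), np.float64(71.3)] [0.122  0.1287 0.1412]
orange 404 [0.4437197  0.23955207 0.14137971] [0.4349602  0.21788739 0.13528051] [0.45028022 0.26139399 0.14563251]
20.75 [0.46043845 0.1366477  0.2703923 ] 92.05446410170828
teal 107 [array([444.3, 165.6]), array([35.9, 65.2]), np.float64(68.1)] [0.1195 0.1286 0.1396]
pink 128 [array([450.8,  45.7]), array([35.2, 68.9]), np.float64(75.0)] [0.1206 0.1289 0.1412]
orange 16 [0.43688901 0.24214667 0.13699024] [0.43404796 0.21919745 0.13335153] [0.44585496 0.26115757 0.14382314]
```

View pics/w9.png

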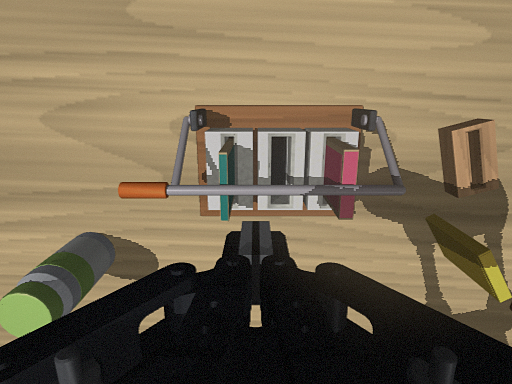

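The keeper bar lies over both boards (row ≈190 px), with the handle at x≈0.4427 and centre z≈0.137. That puts q at about 0.02. The arm is clear of everything.

```bash
python3 -c "
from workcell import bot
print(bot.finish_job())"
```

```text
the job is handed in; nothing more can be done
None
```

Both boards are in their matching slots, the keeper is closed against its stop, and the job was handed in at about 20.8 s. `finish_job` gives no verdict, so the results below are my own last checks.

- **Boards:** before closing the keeper, both tops measured about 128 mm above the table, which is the fully seated height. The teal board was within about 0.5 mm of the centre of the narrow slot, and the pink board within about 2 mm of the centre of the middle-width slot. After closing, median heights and y centres were unchanged.
- **Keeper:** I pushed the handle with closed fingers until the arm stopped advancing and the force rose to about 12 N along x (15 N in all). After backing off, the handle position gave an angle of about 0.02 rad, against the 0.1 limit. The side-camera estimate differed by a few mm, but it rested on only 16 pixels.
- **Other objects:** I never touched the cans, tape, sanding block or the purple and yellow look-alike boards. I did not re-measure their positions at the end.

My first two motion calls were refused because each row needs all four numbers; nothing moved.

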